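Box up a pair of shoe lasts

TASK

The open plywood box on the bench holds one of a pair of small child's shoe lasts. Find its partner, the loose last on the bench of the same small size and low enough to go under the lid, and lay it sole down on the floor of the box beside the first. Then put the loose plywood lid on the box, square over it and lying flat on the rim all round, and let go.

Things in the scene. Friction and masses are not known exactly. Their poses are not given: they have to be found in the camera images.
- box: Open plywood box, fixed to the bench: outside 191 mm (its x) by 221 mm (its y), 72 mm high; walls and floor 8 mm, so inside 175 by 205 mm, 64 mm deep. Origin at the centre of its underside; z up. One last already lies along its x, about 57 mm to the +y side of the middle; the -y half is empty.
- mate_mid (a point): The child's last that already lies sole down in the box, toe to the box's +x: the mirror image of last_mid, with the same point and axes. It stays there.
- last_mid (a point): The child's last to pack, green plastic, sole down on the bench: 135 mm long, 54 wide at the ball, 52 high at the flat-topped heel part; the boot last of equal length is 108 high, others 230 or longer. x to the toe, z up. Point: mid-width, 38 mm above the sole, 62 from the heel end; grip here from above, sides upright, 34 mm apart along y (40 near the sole). 0.15 kg. Faces either way in the box.
- lid_grip (a point): Loose plywood lid, right way up: board 215 (x) by 245 (y) by 8 mm, 0.32 kg. Two battens below, 8 mm high, 150 long in y, outer faces at x = 68 and -68 mm, go inside the box. Bar handle on top: 100 (x) by 22 (y), 34 mm high. Point: in the handle over the lid's centre, 22 mm above the board, 12 below the handle's top, 38 above the battens' foot. On the box: x along box x (either way), 102 mm up.
Mind the look-alikes: they are no part of the job. Leave any pink look-alike of the part that bears last_mid alone.

How it is judged:
On the way:
1. the child's last lies sole down on the floor of the box beside the first, let go (x of last_mid in the frame of box between -0.06 and 0.06 m and y of last_mid in the frame of box between -0.09 and 0.09 m and z of last_mid in the frame of box between 0.036 and 0.056 m and angle between last_mid's own z axis and vertical below 0.17 rad and contact force between the fingers and last below 0.3 N), for 0.2 s.
At the end, for the whole second after the job is handed in: Both child's lasts lie in the box sole down on its floor (within 10 degrees of level, neither on top of the other) and the lid lies flat on the rim (within 3 degrees, battens inside), centred on the box within 18 mm along either side and square to it within 11 degrees (x of last_mid in the frame of box between -0.06 and 0.06 m and y of last_mid in the frame of box between -0.09 and 0.09 m and z of last_mid in the frame of box between 0.036 and 0.056 m and angle between each of last_mid, mate_mid's own z axis and vertical below 0.17 rad and x of mate_mid in the frame of box between -0.06 and 0.06 m and y of mate_mid in the frame of box between -0.09 and 0.09 m and z of mate_mid in the frame of box between 0.036 and 0.056 m and x of lid_grip in the frame of box between -0.018 and 0.018 m and y of lid_grip in the frame of box between -0.018 and 0.018 m and z of lid_grip in the frame of box between 0.094 and 0.106 m and angle between lid_grip's own z axis and vertical below 0.05 rad and angle between the x axis of lid_grip and the x axis of box, either way round below 0.2 rad); the robot touches nothing.
It also fails if it takes over 54 s, if anything falls off the work surface, if the arm or the gripper's body presses on something with over 40 N, if the wrist force passes 120 N, or if a joint passes its speed limit or range.

ROBOT

A 7-joint arm with a two-finger parallel gripper is mounted at the origin on the work surface. World frame = base frame: x ahead of the robot, y to its left, z up, the work surface at z = 0. Lengths are in m, angles in rad, forces in N, time in s.
With the tool pointing down it reaches from about 0.4 to 0.85 m from the base axis. Payload 6.9 kg.
Tool frame: the origin (TCP) lies midway between the tips of the shut fingers; the grasp point (between the pads) lies behind it (ctrl.pinch_z is the z of the grasp point in the tool frame, in m); z points along the fingers, y is the direction in which the jaws open and shut (so a half turn about z gives the same grasp; the last joint's range is limited). The gripper opens to 85 mm and grips with 20 to 120 N. Pads are 22 mm wide; open, the fingers measure 114 mm over their backs; the gripper's body (76 mm by 85 mm) begins 54 mm behind the grasp point. The pads swing forward as they close: fully open they stand 13 mm farther back than shut.
Start: joints at [1.335, 0.507, -0.238, 1.5, 0.126, 1.149, -0.155], TCP at [0.209, -0.589, 0.209] pointing down, gripper open.
Joint ranges: [-3.08, 3.08], [-0.24, 2.05], [-1.43, 1.35], [0, 2.5], [-1.52, 4.66], [0.17, 1.96], [-2.89, 2.89]. Speed limits (rad/s): [2.39, 2.39, 3.14, 3.14, 3.14, 3.14, 3.14].

INTERFACE

Orientations are given as a unit quaternion [w, x, y, z].
In Python, from station import ctrl, get_state, vision, ticket, models gives the robot as it stands. Calls block until the motion is done:
- ctrl.movep(position, orientation): joint-space move of the TCP to a pose.
- ctrl.movel(position, frame=None, max_speed=0.15): straight line of the TCP; frame=None keeps the orientation; max_speed is the mean speed in m/s.
- ctrl.set_joints(angles): joint-space move.
- ctrl.ungrasp() and ctrl.close_gripper(force=None): open the fingers fully, or close them until they stop; force is the grip in N (None keeps the last).
- ctrl.pause(seconds).
- ctrl.ik(position, orientation): joint angles nearest the present ones, or None.
- get_state(): the state.
- vision.grab_frame(name): name is "side" or "top"; returns (picture, depth): 400x640x3 uint8, blue, green, red; 400x640 float32, m along the optical axis (not along the pixel's ray), 0 where there is no reading.
- vision.camera_info(name): a dict with "mtx" (3x3 intrinsics, pixels), "R" (3x3) and "t" (3): a world point X has camera coordinates R X + t. Camera axes: x right, y down, z forward; pixel columns grow to the right and rows downward; lengths in m; the calibration is good to about 2 mm. A picture is of the moment at which its call begins. camera_info takes no time and is no camera call.
A pose or a line that the arm cannot do raises ctrl.Unreachable and nothing moves.
- ticket.close_job(): hands the job in, once; it reports no verdict.
Trained networks look in the newest picture that a camera, given by its name, has taken for a name from the list of things; names that differ only in an ending like _2 or _b are one class to them, and where a whole thing is asked for, a point or a joint stands for the part that bears it (a point fixed in the world has none). Each returns a list of dicts, best first, with "p" (0 to 1); they miss things now and then, are a little off and sometimes report something else, mostly with a low value. They report only what shows in the picture. A call takes as long as a camera call. They do not tell look-alikes from the thing itself.
- models.recognise(camera, target): "point" ([column, row] in pixels, amid what is visible of it).
- models.masks_of(camera, target): "mask" (400x640 bool, what is visible of it) and "point" ([column, row] in pixels, amid what is visible of it).
The state is a dict: "time": time; "qpos": joint angles; "qd": joint speeds; "tau": joint torques, N m; "tcp_pos": TCP position; "eef_rot": TCP orientation; "contact_force": force on the tool from outside, world axes, zero at the start; "wrist_torque": the same for the moment, N m; "width": finger opening in m.
Only numpy, scipy, OpenCV 4.12 (cv2) and the standard library are available. Lean on these libraries where they do the work, as an engineer would, in place of code of your own. Each camera call takes 0.05 s, during which the arm holds its last target. There are 200 camera calls.

## Working session

There is one attempt and no reset: what is moved stays moved. The work goes in short steps, each a Python script; the robot and the scene stay as the last script left them, time stands still between calls to the robot, and variables do not carry over. Pictures are saved under pics/ and viewed, about 8 in all and at most 12, crops included, and the job is handed in when it is done.

```bash
mkdir -p pics; ls; cat > h.py <<'E'
import numpy as np, cv2
from station import ctrl, get_state, vision, ticket, models
def cloud(name):
    im,d=vision.grab_frame(name); c=vision.camera_info(name)
    K,R,t=map(np.array,(c["mtx"],c["R"],c["t"]))
    v,u=np.mgrid[:400,:640]
    P=np.stack([(u-K[0,2])/K[0,0]*d,(v-K[1,2])/K[1,1]*d,d],-1)
    W=(P-t.reshape(3))@R
    W[d==0]=np.nan
    return im,d,W
E
python3 - <<'E'
from h import *
s=get_state();print(s["time"],s["tcp_pos"],s["eef_rot"],ctrl.pinch_z)
for n in("top","side"):
    im,d,W=cloud(n);cv2.imwrite(f"pics/{n}0.png",im);np.savez(f"{n}0.npz",im=im,W=W)
    for t in("box","last_mid","mate_mid","lid_grip"):
        for r in models.masks_of(n,t):
            m=r["mask"];print(n,t,round(r["p"],2),np.round(r["point"]),m.sum(),np.round(np.nanmedian(W[m],0),3),"zmax",np.round(np.nanpercentile(W[m][:,2],98),3))
E
```

```text
pics
0.0 [ 0.20924662 -0.58835946  0.20842214] [-8.68338171e-04  9.85428870e-01  1.70085746e-01 -1.64875135e-04] -0.0187
top box 0.92 [354. 159.] 9151 [ 0.541 -0.083  0.009] zmax 0.074
top last_mid 0.95 [176. 292.] 1542 [0.245 0.3   0.033] zmax 0.054
top last_mid 0.81 [207. 112.] 1306 [0.634 0.242 0.034] zmax 0.054
top mate_mid 0.63 [324. 158.] 1162 [ 0.532 -0.007  0.049] zmax 0.062
side box 0.79 [366. 225.] 7372 [ 0.545 -0.081  0.034] zmax 0.075
side last_mid 0.71 [229. 144.] 773 [0.236 0.288 0.03 ] zmax 0.055
side last_mid 0.69 [375. 145.] 549 [0.637 0.214 0.031] zmax 0.055
side mate_mid 0.58 [350. 202.] 1236 [ 0.522 -0.019  0.037] zmax 0.063
side lid_grip 0.88 [406. 343.] 15724 [ 0.547 -0.362  0.017] zmax 0.051
```

View pics/top0.png

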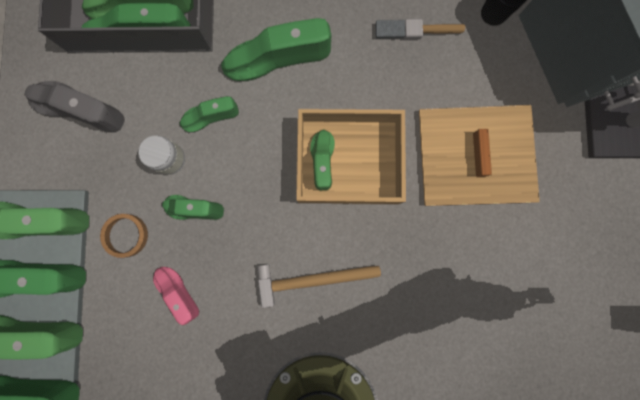

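View pics/side0.png

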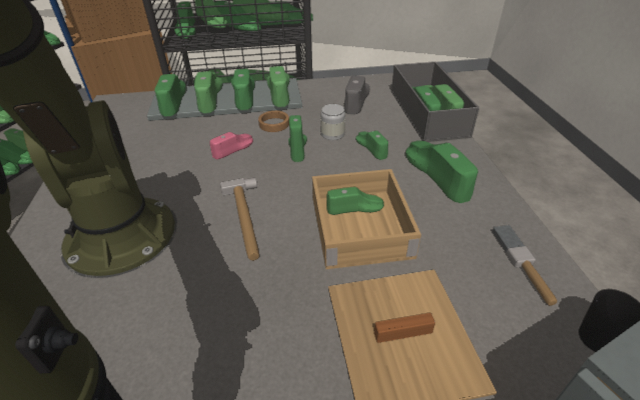

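The candidates for last_mid in the top picture are:
- Green low last at (207,112).
- Green last at (195,208), which is the tall boot last in the side view at (297,138).
- Pink last at (176,292), to be left alone.
- Large green last at (278,50), grey last at (75,105) and the rack lasts, all too long.

I choose (207,112). Next I measure the poses and check the choice in a crop.

```bash
python3 - <<'E'
from h import *
z=np.load("top0.npz");im,W=z["im"],z["W"]
s=np.load("side0.npz")
a=cv2.resize(im[85:225,170:250],None,fx=4,fy=4,interpolation=cv2.INTER_CUBIC)
b=cv2.resize(s["im"][105:175,270:400],None,fx=3.5,fy=3.5,interpolation=cv2.INTER_CUBIC)
c=np.zeros((560,320+b.shape[1],3),np.uint8);c[:,:320]=a;c[:b.shape[0],320:]=b;cv2.imwrite("pics/crop.png",c)
c=vision.camera_info("top");print("campos",-np.array(c["R"]).T@np.array(c["t"]).ravel())
def rect(pts,lab):
    r=cv2.minAreaRect((pts[:,:2]*1000).astype(np.float32));print(lab,len(pts),np.round(r[0],1),np.round(r[1],1),round(r[2],1),"z",np.round(np.median(pts[:,2]),4));return r
def sel(u0,u1,v0,v1,z0,z1):
    w=W[v0:v1,u0:u1].reshape(-1,3);return w[(w[:,2]>z0)&(w[:,2]<z1)]
rect(sel(285,412,100,212,.066,.08),"rim")
rect(sel(412,545,98,212,.011,.022),"lid")
rect(sel(455,510,120,185,.045,.056),"handle")
g=(im[...,1]>im[...,2].astype(int)+25)&(im[...,1]>im[...,0].astype(int)+15)
for lab,(u0,u1,v0,v1) in dict(cand=(172,245,90,138),boot=(155,230,188,228),mate=(308,340,125,195)).items():
    w=W[v0:v1,u0:u1][g[v0:v1,u0:u1]];w=w[~np.isnan(w[:,2])];zf=.008 if lab=="mate" else 0
    rect(w[w[:,2]>zf+.008],lab+" all"); print(" zpct",np.round(np.percentile(w[:,2],[50,90,99]),3))
    rect(w[w[:,2]>zf+.045],lab+" heel")
    rect(w[(w[:,2]>zf+.008)&(w[:,2]<zf+.04)],lab+" low")
E
```

```text
campos [0.36937321 0.00095286 0.85966654]
rim 1651 [534.5 -65. ] [221.4 191.4] 89.3 z 0.0722
lid 10273 [ 545.1 -347.1] [215.7 247.8] 1.6 z 0.0165
handle 521 [ 544.4 -346.3] [99.  22.5] 2.0 z 0.0502
cand all 1122 [641.4 250.2] [ 51.5 132.2] 20.6 z 0.0389
 zpct [0.038 0.053 0.054]
cand heel 501 [647.4 223.3] [34.3 78.3] 12.5 z 0.0513
cand low 578 [641.4 250.3] [ 51.5 132. ] 20.6 z 0.0232
boot all 968 [432.3 277.8] [131.2  51.3] 89.4 z 0.105
 zpct [0.105 0.109 0.11 ]
boot heel 666 [423.2 247.9] [71.  33.3] 86.1 z 0.1068
boot low 298 [432.3 278.1] [130.7  51.3] 89.4 z 0.0221
mate all 887 [533.8  -5.2] [ 48.5 128.5] 89.3 z 0.0571
 zpct [0.057 0.061 0.063]
mate heel 496 [507.1  -5.4] [75.7 32. ] 2.5 z 0.0596
mate low 369 [571.5  -5.9] [49.3 53.3] 85.5 z 0.0304
```

View pics/crop.png

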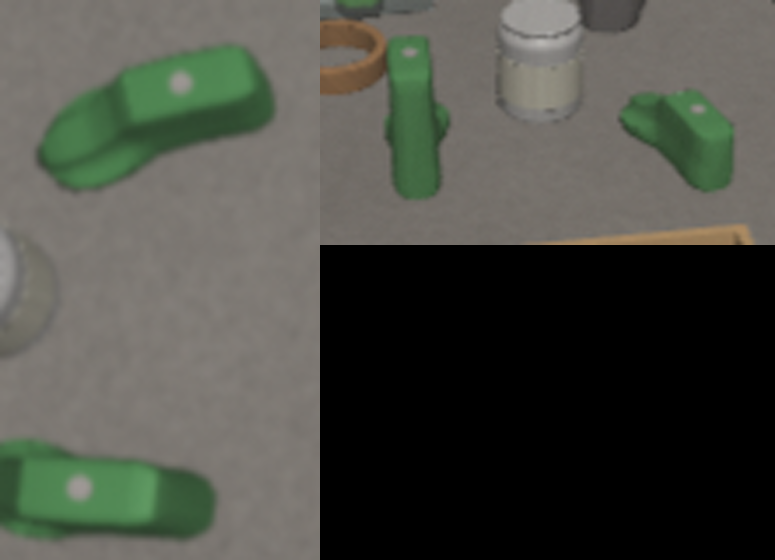

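The crop confirms it. (207,112) is the low child's last with its toe to the lower left and a marker dot at about (215,106). The lower one at (195,208) is the tall boot last. Next I check IK for the planned poses and the dot position, then pick.

```bash
cat >> h.py <<'E'
def q(deg): a=np.radians(deg)/2; return [0,np.cos(a),np.sin(a),0]
E
python3 - <<'E'
from h import *
z=np.load("top0.npz");im,W=z["im"],z["W"]
print("dot",np.round(np.nanmedian(W[105:108,214:217].reshape(-1,3),0),4),"mate dot",)
w=W[90:138,172:245].reshape(-1,3);w=w[w[:,2]>.047]
for deg in(12.5,):
    a=np.radians(deg);ax=np.array([-np.sin(a),np.cos(a)]);n=np.array([np.cos(a),np.sin(a)])
    s=w[:,:2]@ax;y=w[:,:2]@n;s0=s.min()
    for k in np.arange(0,.08,.01):
        m=(s-s0>=k)&(s-s0<k+.01)
        if m.sum():print(round(k,2),np.round([y[m].min(),y[m].max(),(y[m].min()+y[m].max())/2],4))
    print("s0",s0)
for lab,p,aa in(("pick",[.642,.245],(102.5,-77.5)),("place",[.529,-.101],(-.7,179.3)),("lid",[.5445,-.3465],(2,182)),("boxc",[.5345,-.065],(-.7,179.3))):
    for a in aa:
        for zz in(.02,.2): 
            j=ctrl.ik(p+[zz],q(a));print(lab,a,zz,None if j is None else np.round(j,2))
E
```

```text
dot [0.6463 0.2237 0.0528] mate dot
0.0 [0.6642 0.6928 0.6785]
0.01 [0.6637 0.6955 0.6796]
0.02 [0.6637 0.6969 0.6803]
0.03 [0.6635 0.6976 0.6806]
0.04 [0.6632 0.697  0.6801]
0.05 [0.6633 0.6959 0.6796]
0.06 [0.6642 0.696  0.6801]
0.07 [0.6648 0.6934 0.6791]
s0 0.039340503774895105
pick 102.5 0.02 [-0.03  0.86 -0.69  1.53  0.62  0.98 -0.69]
pick 102.5 0.2 [ 0.11  0.8  -1.1   1.32  0.7   1.43 -0.73]
pick -77.5 0.02 [ 0.17  1.07 -1.23  1.52  1.03  1.29  2.17]
pick -77.5 0.2 [ 0.15  0.85 -1.23  1.32  0.79  1.49  2.35]
place -0.7 0.02 [ 0.29  0.61 -0.22  1.95  0.22  0.6  -1.66]
place -0.7 0.2 [ 0.44  0.4  -0.43  1.74  0.19  1.04 -1.64]
place 179.3 0.02 [ 0.67  0.74 -0.86  1.95  0.77  0.82  0.94]
place 179.3 0.2 [ 0.78  0.52 -1.    1.74  0.48  1.15  1.2 ]
lid 2 0.02 [ 0.62  0.72 -0.16  1.66  0.15  0.77 -1.14]
lid 2 0.2 [ 0.66  0.55 -0.22  1.46  0.12  1.15 -1.12]
lid 182 0.02 [ 1.    0.86 -0.85  1.65  0.75  0.99  1.49]
lid 182 0.2 [ 1.04  0.68 -0.96  1.45  0.57  1.3   1.64]
boxc -0.7 0.02 [ 0.22  0.61 -0.22  1.95  0.22  0.6  -1.73]
boxc -0.7 0.2 [ 0.4   0.4  -0.47  1.74  0.2   1.05 -1.72]
boxc 179.3 0.02 [ 0.62  0.75 -0.88  1.95  0.79  0.83  0.85]
boxc 179.3 0.2 [ 0.72  0.53 -1.02  1.74  0.49  1.15  1.12]
```

```bash
python3 - <<'E'
from h import *
p=[.6425,.2438]
ctrl.movep(p+[.16],q(102.5))
ctrl.movel(p+[.022],max_speed=.12)
ctrl.close_gripper(60)
s=get_state();print(s["time"],s["width"],s["tcp_pos"],s["contact_force"])
ctrl.movel(p+[.17],max_speed=.15)
s=get_state();print(s["time"],s["width"],s["contact_force"])
im,d,W=cloud("top");cv2.imwrite("pics/t1.png",im)
i2,_,_=cloud("side");cv2.imwrite("pics/s1.png",np.vstack([im[0:260,60:440],i2[20:260,200:580]]))
E
```

```text
5.6417 0.030760442357115225 [0.64289989 0.24394026 0.02268576] [ 0.13477673 -1.12322725  5.05954816]
6.775 0.030098652230982605 [ 3.19000949e-04  2.54450577e-01 -8.59358033e-01]
```

View pics/s1.png

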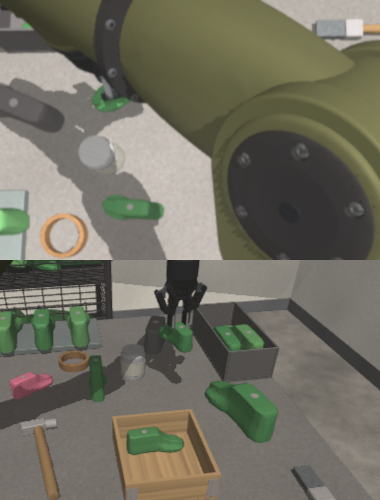

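The last is held, with width 30 mm and the sole clear of the bench. Now I place it in the empty half of the box.

```bash
python3 - <<'E'
from h import *
p=[.529,-.101]
ctrl.movep(p+[.17],q(-.7))
i2,_,_=cloud("side")
f0=get_state()["contact_force"][2]
ctrl.movel(p+[.045],max_speed=.12)
for z in np.arange(.041,.0289,-.002):
    ctrl.movel(p+[z],max_speed=.03)
    f=get_state()["contact_force"][2]-f0;print(round(z,3),round(f,2))
    if f>2.5:break
i3,_,_=cloud("side")
cv2.imwrite("pics/s2.png",cv2.resize(np.hstack([i2[40:280,260:460],i3[40:280,260:460]]),None,fx=1.8,fy=1.8))
print(get_state()["time"],get_state()["width"])
E
```

```text
0.041 0.33
0.039 0.29
0.037 0.46
0.035 1.22
0.033 0.83
0.031 1.04
0.029 16.01
11.3083 0.030352022987669296
```

View pics/s2.png

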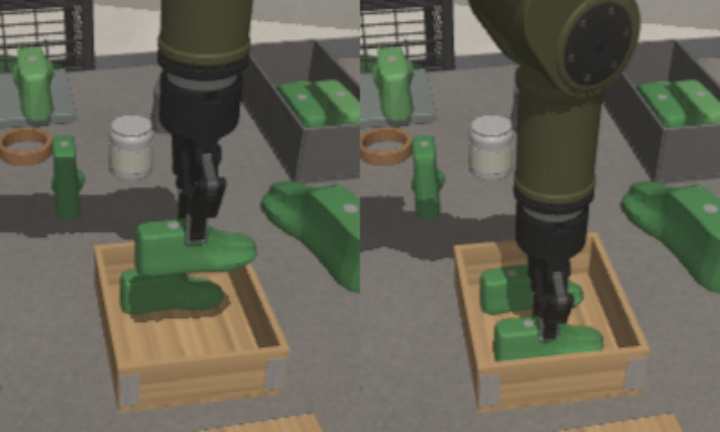

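The last is sole down on the floor. Its first light contact came at about 0.035 and firm contact at 0.029. I release it, retreat and check.

```bash
python3 - <<'E'
from h import *
ctrl.movel([.529,-.101,.031],max_speed=.05)
ctrl.ungrasp();ctrl.pause(.3)
print(get_state()["contact_force"])
ctrl.movel([.529,-.101,.2],max_speed=.2)
ctrl.movep([.5445,-.3465,.14],q(2))
im,d,W=cloud("top");cv2.imwrite("pics/t3.png",im)
i2,_,_=cloud("side");cv2.imwrite("pics/s3.png",cv2.resize(np.hstack([im[90:290,250:550],i2[160:360,300:450]]),None,fx=1.7,fy=1.7))
for t in("mate_mid","last_mid"):
    for r in models.masks_of("top",t):
        w=W[r["mask"]];h=w[w[:,2]>.053]
        print(t,round(r["p"],2),np.round(r["point"]),np.round(np.nanmedian(w,0),3),cv2.minAreaRect((h[:,:2]*1000).astype(np.float32)) if len(h)>20 else "",np.nanpercentile(w[:,2],[98]))
print(get_state()["time"])
E
```

```text
[-0.70738738 -0.21115586 -0.44469007]
mate_mid 0.76 [321. 158.] [ 0.534 -0.005  0.047] ((506.4337463378906, -6.066318511962891), (77.37295532226562, 33.3782844543457), 3.777332305908203) [0.06239017]
last_mid 0.8 [364. 155.] [ 0.532 -0.099  0.05 ] ((507.87677001953125, -103.53404998779297), (33.342803955078125, 76.4764404296875), 89.34898376464844) [0.06236889]
last_mid 0.64 [173. 293.] [0.245 0.3   0.036] ((220.6069793701172, 290.89501953125), (61.16536331176758, 26.430770874023438), 34.02504348754883) [0.05395232]
14.625
```

View pics/s3.png

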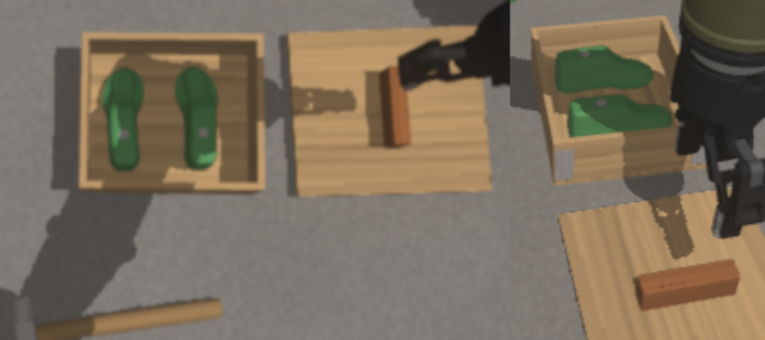

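Both lasts lie level and side by side in the box, with equal tops at 62 mm. Now the lid.

```bash
python3 - <<'E'
from h import *
p=[.5445,-.3465]
ctrl.movel(p+[.024],max_speed=.12)
ctrl.close_gripper(100)
s=get_state();zg=s["tcp_pos"][2];print(s["time"],s["width"],zg)
ctrl.movel(p+[.16],max_speed=.12)
ctrl.pause(.2);s=get_state();print(s["width"],s["contact_force"],s["wrist_torque"])
c=[.5345,-.065]
ctrl.movel(c+[.16],frame=q(-.7),max_speed=.15)
im,d,W=cloud("side");cv2.imwrite("pics/s4.png",im[60:340,200:520])
f0=get_state()["contact_force"][2]
ctrl.movel(c+[.098],max_speed=.1)
for z in np.arange(.095,.0839,-.002):
    ctrl.movel(c+[z],max_speed=.03)
    f=get_state()["contact_force"][2]-f0;print(round(z,3),round(f,2))
    if f>2:break
im,d,W=cloud("side");cv2.imwrite("pics/s5.png",np.hstack([cv2.imread("pics/s4.png"),im[60:340,200:520]]))
print(get_state()["time"],get_state()["width"])
E
```

```text
16.4 0.017856163196454795 0.02473326360236397
0.0172643119108991 [-0.4766415  -0.04253557 -2.76571679] [-0.00467971 -0.00035395  0.08177994]
0.095 -0.59
0.093 -0.42
0.091 0.37
0.089 -0.61
0.087 16.15
22.025 0.01737906719377591
```

View pics/s5.png

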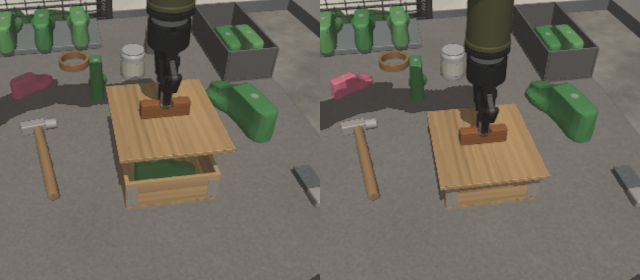

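The lid reached firm contact at the expected height. Now I release it, retreat and measure.

```bash
python3 - <<'E'
from h import *
c=[.5345,-.065]
ctrl.movel(c+[.0885],max_speed=.05)
ctrl.ungrasp();ctrl.pause(.2)
ctrl.movel(c+[.2],max_speed=.15)
ctrl.movep([.48,-.40,.25],q(0))
im,d,W=cloud("top")
w=W[70:240,250:450].reshape(-1,3)
b=w[(w[:,2]>.074)&(w[:,2]<.088)];h=w[(w[:,2]>.107)&(w[:,2]<.122)]
for x in(b,h):print(len(x),cv2.minAreaRect((x[:,:2]*1000).astype(np.float32)),np.median(x[:,2]))
A=np.c_[b[:,:2],np.ones(len(b))];print("tilt",np.linalg.lstsq(A,b[:,2],rcond=None)[0])
i2,_,_=cloud("side");cv2.imwrite("pics/s6.png",cv2.resize(np.hstack([im[60:280,250:450],i2[100:320,280:480]]),None,fx=1.7,fy=1.7))
s=get_state();print(s["time"],s["contact_force"])
E
```

```text
11887 ((535.5223388671875, -66.40499877929688), (245.35043334960938, 216.02935791015625), 89.12869262695312) 0.08037161831108408
588 ((534.12939453125, -66.41991424560547), (21.949066162109375, 98.73095703125), 89.46021270751953) 0.1140356520102591
tilt [ 0.00043143 -0.00041275  0.08011663]
25.425 [0.08461227 0.50115316 0.09129901]
```

View pics/s6.png

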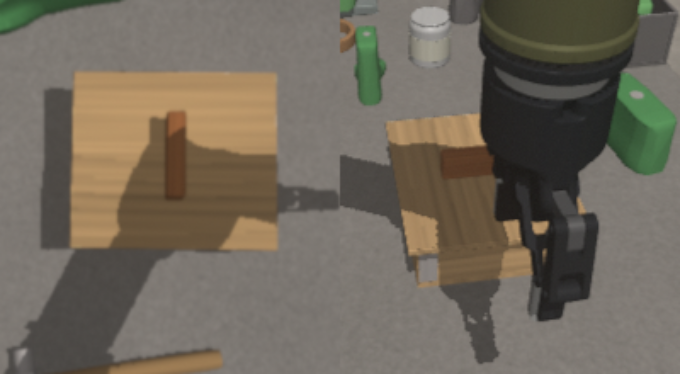

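The lid is flat, centred and square on the box, and the robot is clear.

```bash
python3 -c "
from h import *
ticket.close_job();print(get_state()['time'])"
```

```text
the job is handed in; nothing more can be done
the job is handed in; nothing more can be done
```

The job is handed in, at about 25 s on the robot's clock. I picked the low green child's last at top-view pixel (207,112), leaving the tall boot last and the pink look-alike alone. I laid it sole down in the empty half of the box and put the lid on.

- **Lasts:** before the lid went on, both lay level side by side with their tops at 62 mm, meaning both soles were on the box floor.
- **Lid:** its centre was within about 2 mm of the box's, and it was square to within about 0.3°. Tilt was under 0.05°, with the board top at 80 mm and the handle top at 114 mm, as expected. The robot was clear when I handed in.
- **Small disagreements:** the fingers read 30 mm on the last (34 mm nominal) and 17 mm on the handle (22 mm nominal), but both grips held. Setting down each part pressed with about 16 N, well below the limits. None of the checks failed.

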